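Start the extraction and bring the carving grinder to the trunk

ROBOT

A 6-joint arm with a two-finger parallel gripper is mounted at the origin on the work surface. World frame = base frame: x ahead of the robot, y to its left, z up, the work surface at z = 0. Lengths are in m, angles in rad, forces in N, time in s.
With the tool pointing down it reaches from about 0.3 to 1 m from the base axis. Payload 5.1 kg.
Tool frame: the origin (TCP) lies at the very end of the fingers, on their centre line; the grasp point (between the pads) lies 19 mm behind it; z points along the fingers, y is the line along which they close (so a half turn about z gives the same grasp; the last joint's range is limited). The gripper opens to 95 mm and grips with 3 to 60 N. Pads are 20 mm wide; open, the fingers measure 119 mm over their backs; the gripper's body (75 mm by 180 mm) begins 59 mm behind the grasp point.
Start: joints at [1.04, 0.124, 1.65, -0, 1.367, -0.083], TCP at [0.281, 0.586, 0.215] pointing down, gripper open.
Joint ranges: [-2.61, 2.61], [-1.02, 2.33], [0.03, 2.71], [-1.35, 4.49], [0.32, 2.68], [-2.91, 2.91]. Speed limits (rad/s): [2.57, 2.57, 3.14, 3.14, 3.14, 3.14].

INTERFACE

Orientations are given as a unit quaternion [x, y, z, w].
In Python, from workcell import r gives the robot as it stands.
- The arm moves only by the tool drive_effector, called after "Emit:" as name(argument=value, ...) on one line, values as JSON. Schema: {"type":"object","properties":{"moves":{"type":"array","items":{"type":"number"},"minItems":7,"maxItems":56},"force":{"type":"number"},"only":{"type":"string"},"quiet":{"type":"boolean"},"lines":{"type":"string"}},"required":["moves"],"additionalProperties":false}. moves is one flat list of numbers that holds 1 to 8 rows one after another, with no inner brackets; each row has 7 numbers: a rotation vector rx, ry, rz in units of 0.25 rad, then dx, dy, dz in shares of the most that a row can go, 1 being 50 mm, then the finger opening in m; each row shifts and turns the commanded pose from where the row before left it, along the tool's axes as they then stand; what a row does not reach is not made up. A row lasts 1/10 s, in which the tool goes at most 0.05 m and 0.15 rad, less where a joint would pass 70% of its speed; a pose out of reach is approached as far as the arm can. The fingers move at their own pace and stop on an object; force is the grip in N (left out, the last holds). Time passes only in rows, so rows that do not move let the fingers close. The tool returns the time, the measured TCP pose, the force, the opening and the grip force at its end. only (a regular expression) keeps the lines of the reply that match it, lines (a string "A,B") keeps lines A to B, and quiet returns only ok. Input that does not fit is refused with a message, and nothing moves.
- r.observe(): the state, without advancing time (a new reading comes with each control period).
- r.get_image(name): name is "side" or "top" or "wrist"; returns the picture (400x640x3 uint8, red, green, blue); there is no depth.
- r.camera_model(name): a dict with "intrinsics" (3x3 intrinsics, pixels), "D" ([k1, k2, p1, p2, k3] as OpenCV has them; the pictures are not rectified), "camera_from_world" (4x4, takes a point from world to camera coordinates). Camera axes: x right, y up, looking along -z (the intrinsics and any distortion apply to the point x, -y, -z); pixel columns grow to the right and rows downward; lengths in m; the calibration is good to about 2 mm. A picture is of the moment at which its call begins: read the wrist's pose just before it. camera_model takes no time and is no camera call; for the wrist camera it gives the pose at the moment of the call.
- r.sign_off(): hands the job in; it is judged then, once.
The state is a dict: "t": time; "joints": joint angles; "qvel": joint speeds; "effort": joint torques, N m; "tool_pos": TCP position; "tcp_rot": TCP orientation; "ft_force": force on the tool from outside, world axes, zero at the start; "torque": the same for the moment, N m; "gripper_width": finger opening in m; "gripper_force": force on a finger pad.
Only numpy, scipy, OpenCV 4.12 (cv2) and the standard library are available. Lean on these libraries where they do the work, as an engineer would, in place of code of your own. Each camera call takes 0.05 s, during which the arm holds its last target. There are 200 camera calls.

TASK

Start the dust extractor: twist the red spring-return knob clockwise to its stop, then let go so that it springs back. Then draw the carving grinder out of its holster, turn it level and finish while still holding it there, raised and still, with its burr pointing at the bare pale band of the tree's trunk, at that band's height and about 10 cm short of it. Do not touch the tree, and leave the other things on the bench where they are.

Things in the scene. Friction and masses are not known exactly. Their poses are not given: they have to be found in the camera images.
- knob (a joint): Turning angle in rad of the red start knob: 0 at rest, grows as it is turned clockwise seen from above, stop at 0.9. A spring (0.04 N m at rest, 0.13 N m at the stop) turns it back to 0 when it is let go.
- knob_grip (a point): Point on the knob's upright axis at the height to grip, 80 mm above the table. The knob is a red bar 46 mm long, 14 mm wide, 24 mm tall (bottom 66, top 90 mm above the table) on a black disc 48 mm across, with a white mark near one end. The point's x axis runs along the bar and turns with it; z is up.
- switchbox: Fixed grey switch box of the dust extractor, 120 x 100 x 58 mm high; the knob sits on the middle of its top, its bar along the box's x axis (the 120 mm side) when at rest. Origin: centre of the underside.
- grinder: Grinder, 0.35 kg. Origin on its axis in the rubber grip, near the centre of mass; x axis towards the burr. Black battery 36 mm across (x -65 to -25 mm), black grip 32 across (-25 to 30), orange ring, teal front 32 across (to 75), thin nose, brass ball burr 14 across (tip at 148). Starts burr down, axis 50 deg from level, x > 35 mm in the holster: pull back along its axis 120 mm to clear the burr.
- burr (a point): Centre of the burr, 141 mm along the grinder's x axis from its origin.
- aim (a point): Imaginary point fixed to the grinder, on its axis 265 mm ahead of its origin (about 117 mm ahead of the burr's tip).
- stand: Fixed steel stand: base 100 (x) x 150 (y) x 12 mm, y from -115 to +35 mm. On a post, a square holster, 36 mm inside, 42 outside, 40 deep, tilted 50 degrees from level; its mouth looks up and to the stand's +y, the burr points down to -y. Origin on the underside, straight below the seated grinder's origin. Holster top about 135 mm high.
- stand_seat (a point): Where the grinder's origin lies when seated in the stand, 146 mm above the table.
- tree: Fixed potted tree: white pot 200 x 150 x 70 mm, trunk about 45 mm thick standing upright in its middle, small green foliage pads from 250 to 340 mm above the table, within 105 mm of the trunk's axis. Origin: centre of the pot's underside.
- scar (a point): Centre of the bare pale band of the trunk (44 mm across, 50 mm tall), on the trunk's axis, 200 mm above the table.
- spray: Green bottle with white cap, 68 mm across, 150 mm tall, standing. Bystander; origin under its centre.
- paste: Terracotta-coloured jar with black lid, 60 mm across, 60 mm tall, standing. Bystander; origin under its centre.
- cup: White paper-coloured cup, 72 mm across, 90 mm tall, standing. Bystander; origin under its centre.
- brush: Brush lying on the table beside the drawer cabinet, lower than 40 mm. Bystander.
- offcut: Pale wood offcut with a branch stub, 100 x 50 x 65 mm. Bystander; origin under its centre.
- driver: Screwdriver lying on the table, lower than 40 mm. Bystander.

How it is judged:
By the outcome, as a careful person would: the job done as asked, in the order asked, and still so for the second after the job is handed in, while the arm keeps its last pose, push and grip.
It also fails if it takes over 64 s, if anything falls off the work surface, if the arm or the gripper's body presses on something with over 40 N, if the wrist force passes 120 N, or if a joint passes its speed limit or range.

## Working session

There is one attempt and no reset: what is moved stays moved. The work goes in short steps, Python scripts to look and compute and a tool call to move; the robot and the scene stay as the last step left them, time stands still between calls to the robot, and variables do not carry over. Pictures are saved under pics/ and viewed, at most 10 in all, crops included, and the job is handed in when it is done.

```bash
ls; mkdir -p pics
```

Run:
```python
from workcell import r
import cv2
for n in ("side","top"):
    cv2.imwrite(f"pics/{n}0.png",r.get_image(n)[...,::-1])
    m=r.camera_model(n); print(n,m["intrinsics"],m["D"],m["camera_from_world"])
print(r.observe())
```

```text
pics
workcell.py
side [[368.26991194   0.         319.6000661 ]
 [  0.         368.26991194 194.38864086]
 [  0.           0.           1.        ]] [-0.01368857  0.          0.          0.          0.        ] [[ 0.99897191 -0.04515722 -0.0039927  -0.59242165]
 [ 0.03711266  0.76406183  0.64407467 -0.14117602]
 [-0.02603395 -0.64356068  0.76495221 -1.16754424]
 [ 0.          0.          0.          1.        ]]
top [[476.10420073   0.         318.67647079]
 [  0.         476.10420073 201.19180464]
 [  0.           0.           1.        ]] [-0.08058601  0.          0.          0.          0.        ] [[-0.00713787 -0.999957    0.00592058  0.05098987]
 [ 0.9880992  -0.00614322  0.15369524 -0.62136155]
 [-0.15365226  0.00694718  0.98810056 -1.36914828]
 [ 0.          0.          0.          1.        ]]
{'t': 0.1, 'joints': array([ 1.04041012e+00,  1.24417019e-01,  1.65153277e+00, -4.95946675e-06,
        1.36746351e+00, -8.25881460e-02]), 'qvel': array([ 0.00102304, -0.00213458, -0.00137534, -0.00146575, -0.00051867,
       -0.00039413]), 'effort': array([ 8.72795026e-04, -4.18882370e+01, -3.61096823e+01,  7.78050022e-02,
        4.61618579e-02, -8.29142596e-05]), 'tool_pos': array([0.28116951, 0.58540878, 0.21352751]), 'tcp_rot': array([ 2.22032426e-01,  9.75038857e-01, -8.68630674e-04, -2.72338742e-04]), 'ft_force': array([ 0.36288901, -0.10805384, -0.24077189]), 'torque': array([-0.00963966,  0.03011556, -0.02834539]), 'gripper_force': 0.0, 'gripper_width': 0.09501115800220548}
```

View pics/side0.png

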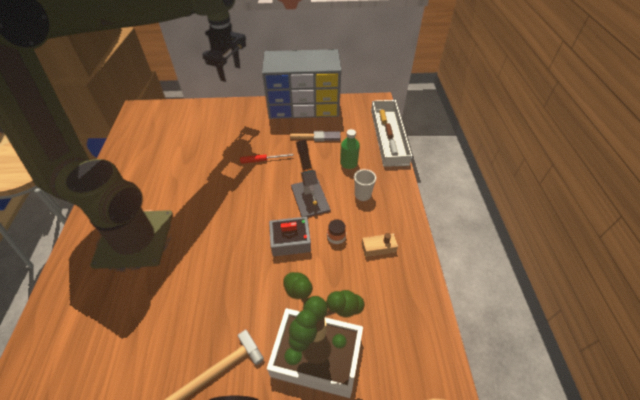

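View pics/top0.png

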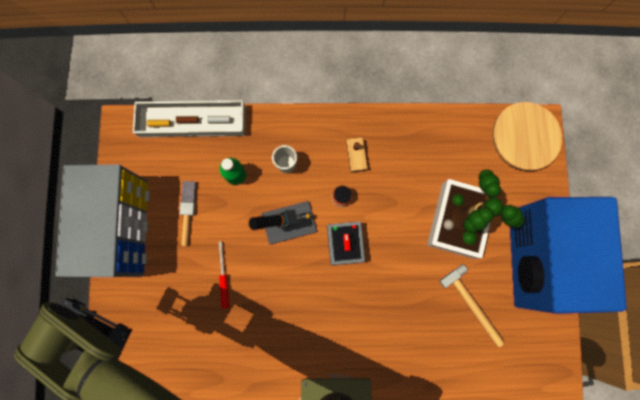

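The side view has the switch box at about (290,237), the stand at (310,190) and the tree at (317,345). The top view has the knob at (347,242), the grinder at (285,220) and the tree at (462,218). I'll enlarge these areas.

Run:
```python
import cv2,numpy as np
s=cv2.imread("pics/side0.png");t=cv2.imread("pics/top0.png")
f=lambda im,x,y,w,h,k:cv2.resize(im[y:y+h,x:x+w],None,fx=k,fy=k,interpolation=cv2.INTER_CUBIC)
a=f(s,260,130,100,140,4) # 400x560
b=f(t,240,190,133,80,3);b=cv2.resize(t[190:270,240:340],(400,320),interpolation=cv2.INTER_CUBIC)
c=cv2.resize(t[215:275,320:420],(400,240),interpolation=cv2.INTER_CUBIC)
o=np.zeros((560,800,3),np.uint8);o[:,:400]=a;o[:320,400:]=b;o[320:,400:]=c
cv2.imwrite("pics/c1.png",o)
a=f(s,260,260,115,140,4);b=cv2.resize(t[160:265,420:530],(330,315),interpolation=cv2.INTER_CUBIC)
o=np.zeros((560,790,3),np.uint8);o[:,:460]=a;o[:315,460:]=b
cv2.imwrite("pics/c2.png",o)
```

```text
(no output)
```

View pics/c1.png

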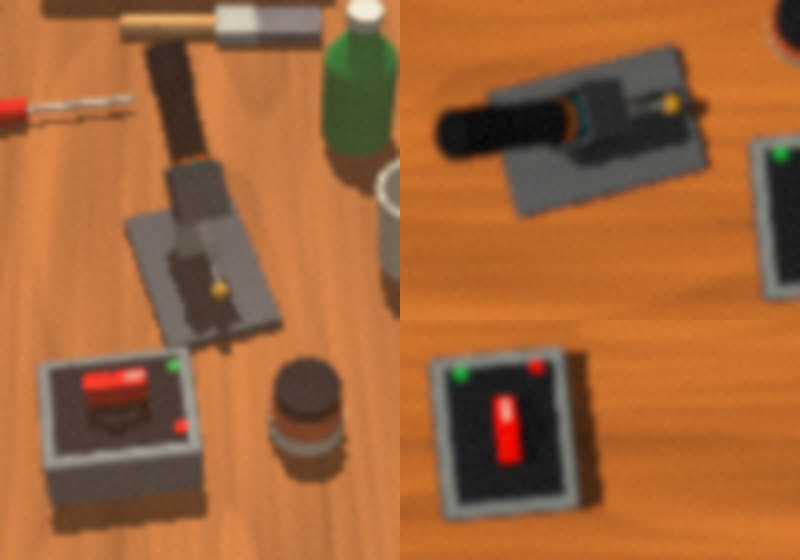

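View pics/c2.png

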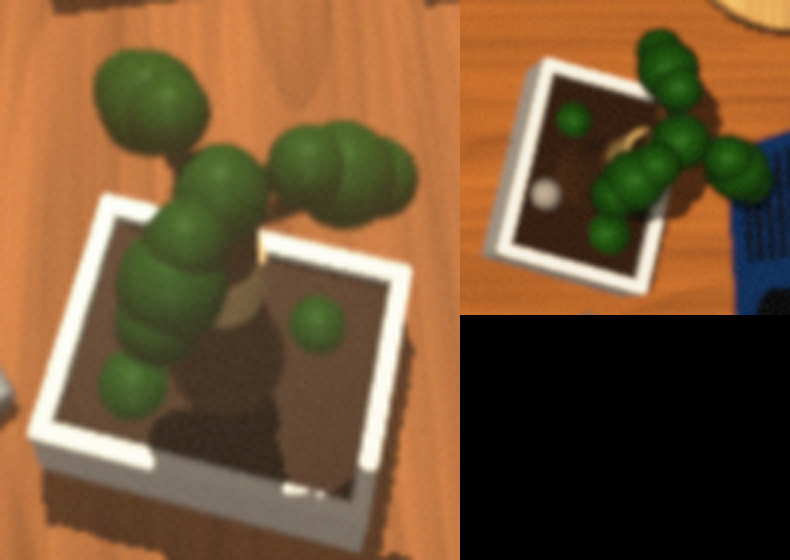

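Crops, in crop pixels:
- **Side crop:** burr (220,290), orange ring (192,160), bar top about (115,379).
- **Top crop:** burr (671,103), ring (575,116), battery end (455,133), bar centre (508,431).
- **Tree crops:** pot rim corners and the pale band at about (240,300) on the side and (628,145) from above.

Create h.py:
```python
import numpy as np,cv2
from scipy.spatial.transform import Rotation as R
from workcell import r
def ray(m,uv):
    p=cv2.undistortPoints(np.array([[uv]],float),m["intrinsics"],np.array(m["D"]))[0,0]
    T=np.array(m["camera_from_world"]); d=T[:3,:3].T@np.array([p[0],-p[1],-1.]); return -T[:3,:3].T@T[:3,3],d/np.linalg.norm(d)
def plane(m,uv,z):
    c,d=ray(m,uv); return c+d*(z-c[2])/d[2]
def tri(*a):
    A=np.zeros((3,3));b=np.zeros(3);L=[ray(*x) for x in a]
    for c,d in L:
        P=np.eye(3)-np.outer(d,d);A+=P;b+=P@c
    x=np.linalg.solve(A,b);return x,max(np.linalg.norm(np.cross(x-c,d)) for c,d in L)
def proj(m,X):
    T=np.array(m["camera_from_world"]);p=T[:3,:3]@np.asarray(X,float)+T[:3,3]
    return cv2.projectPoints(np.array([[p[0],-p[1],-p[2]]]),np.zeros(3),np.zeros(3),m["intrinsics"],np.array(m["D"]))[0].ravel()
```

Run:
```python
from h import *
np.set_printoptions(precision=4,suppress=True)
S=r.camera_model("side");T=r.camera_model("top")
s1=lambda U,V:(260+U/4-.375,130+V/4-.375); s2=lambda U,V:(260+U/4-.375,260+V/4-.375)
ta=lambda U,V:(240+(U-400)/4-.375,190+V/4-.375); tb=lambda U,V:(320+(U-400)/4-.375,215+(V-320)/4-.375)
tc=lambda U,V:(420+(U-460)/3-.33,160+V/3-.33)
print("burr",tri((S,s1(220,290)),(T,ta(671,103))))
print("ring",tri((S,s1(192,160)),(T,ta(575,116))))
print("batt",tri((S,s1(168,45)),(T,ta(455,133))))
print("knob",tri((S,s1(115,379)),(T,tb(508,431))))
print("bar",plane(T,tb(506,396),.09),plane(T,tb(510,466),.09), plane(S,s1(82,381),.09),plane(S,s1(147,374),.09))
for p in [(430,360),(565,346),(580,508),(445,520)]:print("box top",plane(T,tb(*p),.058))
for p in [(40,365),(187,350),(200,453),(47,467)]:print("box side",plane(S,s1(*p),.058))
for p in [(490,93),(672,47),(707,165),(520,215)]:print("base top",plane(T,ta(*p),.012))
for p in [(127,218),(280,322),(170,350)]:print("base side",plane(S,s1(*p),.012))
for p in [(543,57),(643,293),(497,250)]:print("pot top",plane(T,tc(*p),.07))
for p in [(105,195),(412,268),(30,435),(362,495)]:print("pot side",plane(S,s2(*p),.07))
print("scar",tri((S,s2(240,300)),(T,tc(628,145))))
```

```text
burr (array([0.5799, 0.0807, 0.0508]), np.float64(0.0008593126925320352))
ring (array([0.5609, 0.1459, 0.1358]), np.float64(0.0011759439145372552))
batt (array([0.5443, 0.2221, 0.1899]), np.float64(0.0019357405235771279))
knob (array([ 0.4976, -0.0315,  0.0892]), np.float64(0.0017397352218148873))
bar [ 0.5208 -0.0307  0.09  ] [ 0.4709 -0.0328  0.09  ] [ 0.4749 -0.0323  0.09  ] [ 0.523  -0.0283  0.09  ]
box top [0.5504 0.0226 0.058 ]
box top [ 0.56   -0.0767  0.058 ]
box top [ 0.4416 -0.0853  0.058 ]
box top [0.4338 0.0129 0.058 ]
box side [0.4388 0.0073 0.058 ]
box side [0.5527 0.0163 0.058 ]
box side [ 0.5602 -0.0787  0.058 ]
box side [ 0.4478 -0.0855  0.058 ]
base top [0.5924 0.2189 0.012 ]
base top [0.6269 0.0803 0.012 ]
base top [0.5365 0.0542 0.012 ]
base top [0.4995 0.1953 0.012 ]
base side [0.5024 0.1976 0.012 ]
base side [0.6298 0.0756 0.012 ]
base side [0.5381 0.0511 0.012 ]
pot top [ 0.6837 -0.3362  0.07  ]
pot top [ 0.4498 -0.4237  0.07  ]
pot top [ 0.4931 -0.2818  0.07  ]
pot side [ 0.4938 -0.2818  0.07  ]
pot side [ 0.6852 -0.338   0.07  ]
pot side [ 0.4521 -0.425   0.07  ]
pot side [ 0.6415 -0.4656  0.07  ]
scar (array([ 0.5791, -0.3849,  0.164 ]), np.float64(0.0028599100633209837))
```

Add to h.py:
```python
np.set_printoptions(precision=4,suppress=True)
def frame(y,z):
    y=np.array(y,float);z=np.array(z,float);y/=np.linalg.norm(y);z/=np.linalg.norm(z);return np.c_[np.cross(y,z),y,z]
def yawdown(a): return frame([np.cos(a),np.sin(a),0],[0,0,-1])
def go(pos,Rt):
    o=r.observe();Rc=R.from_quat(o["tcp_rot"]).as_matrix();d=np.array(pos)-o["tool_pos"]
    print("pos",o["tool_pos"],"rotvec",R.from_matrix(Rc.T@Rt).as_rotvec(),"shift now",Rc.T@d,"shift after rot",Rt.T@d)
```

Run:
```python
from h import *
S=r.camera_model("side");T=r.camera_model("top")
go([.498,-.032,.25],yawdown(np.pi/2+.08))
b=np.array([.5546,.1756,.146]);a=np.array([.158,-.623,-.766])
for x in (-.065,0,.032,.141):
  print(x,b+x*a,proj(S,b+x*a),proj(T,b+x*a))
```

```text
pos [0.2812 0.5854 0.2135] rotvec [-0.0017 -0.0006 -0.5278] shift now [-0.4628 -0.4627 -0.0357] shift after rot [-0.1668 -0.6328 -0.0365]
-0.065 [0.5443 0.2161 0.1958] [300.9912 140.868 ] [255.2543 221.8807]
0 [0.5546 0.1756 0.146 ] [305.0044 160.9025] [272.2684 220.0902]
0.032 [0.5597 0.1557 0.1215] [306.9506 170.6169] [280.177  219.2569]
0.141 [0.5769 0.0878 0.038 ] [313.4364 202.9849] [305.0437 216.6328]
```

The rows are not in the units I measure in: shifts go in shares of 50 mm and turns go in units of 0.25 rad. I convert before sending: -0.04 m is -0.8, -0.02 m is -0.4, -0.132 rad is -0.528.

Emit:
drive_effector(moves=[0, 0, -0.528, 0, 0, -0.4, 0.095, 0, 0, -0.528, 0, 0, -0.4, 0.095, 0, 0, -0.528, 0, 0, -0.4, 0.095, 0, 0, -0.528, 0, 0, -0.4, 0.095, 0, 0, 0, -0.2, -0.8, 0, 0.095, 0, 0, 0, -0.2, -0.8, 0, 0.095, 0, 0, 0, -0.2, -0.8, 0, 0.095, 0, 0, 0, -0.2, -0.8, 0, 0.095])

```text
t: 0.9
tool_pos: [0.3341, 0.428, 0.294]
tcp_rot: [-0.04, 0.999, -0.0, -0.0]
ft_force: [1.2, -0.2, -0.6]
gripper_width: 0.095
gripper_force: 0.0
```

Emit:
drive_effector(moves=[0, 0, 0, -0.2, -0.8, 0, 0.095, 0, 0, 0, -0.2, -0.8, 0, 0.095, 0, 0, 0, -0.2, -0.8, 0, 0.095, 0, 0, 0, -0.2, -0.8, 0, 0.095, 0, 0, 0, -0.2, -0.8, 0, 0.095, 0, 0, 0, -0.2, -0.8, 0, 0.095, 0, 0, 0, -0.2, -0.8, 0, 0.095, 0, 0, 0, -0.2, -0.8, 0, 0.095])

```text
t: 1.7
tool_pos: [0.4395, 0.1154, 0.2943]
tcp_rot: [-0.04, 0.999, 0.0, -0.0]
ft_force: [0.3, 0.7, -0.7]
gripper_width: 0.0948
gripper_force: 0.0
```

Run:
```python
from h import *
r.get_image("top")
m=r.camera_model("wrist");im=r.get_image("wrist");cv2.imwrite("pics/w1.png",im[...,::-1])
import pickle;pickle.dump(m,open("w1.pkl","wb"))
go([.498,-.032,.15],yawdown(np.pi/2+.08))
for n,X in dict(knob=[.498,-.032,.09],seat=[.5546,.1756,.146],burr=[.5769,.0878,.038],scar=[.568,-.381,.2]).items():print(n,proj(m,X))
```

```text
pos [0.4403 0.1134 0.2941] rotvec [-0.0014 -0.0006 -0.0061] shift now [-0.0469 -0.1491  0.1443] shift after rot [-0.0459 -0.1496  0.1441]
knob [214.6519 217.8217]
seat [366.0975 286.8135]
burr [301.0256 259.5852]
scar [-138.0866  285.6967]
```

View pics/w1.png

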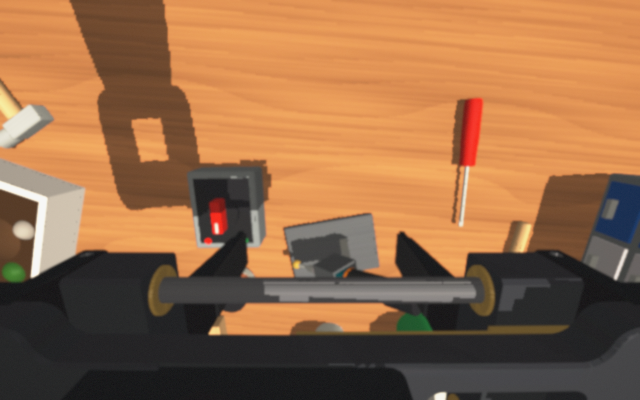

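Wrist view: the knob bar is centred near (218,216) (predicted 215,218), and the burr is near (297,265). I'll move to where the camera sees the knob clearly.

In the tool's units: 0.03 m is 0.6, -0.037 m is -0.74.

Emit:
drive_effector(moves=[0, 0, 0, -0.7, -0.72, 0, 0.095, 0, 0, 0, -0.7, -0.72, 0, 0.095, 0, 0, 0, -0.7, -0.72, 0.4, 0.095, 0, 0, 0, -0.7, -0.74, 0.4, 0.095, 0, 0, 0, 0, 0, 0.6, 0.095, 0, 0, 0, 0, 0, 0, 0.095, 0, 0, 0, 0, 0, 0, 0.095])

```text
t: 2.5
tool_pos: [0.5836, -0.0097, 0.2272]
tcp_rot: [-0.04, 0.999, 0.0, -0.001]
ft_force: [-0.4, -0.9, 0.8]
gripper_width: 0.0949
gripper_force: 0.0
```

Run:
```python
from h import *
m=r.camera_model("wrist");im=r.get_image("wrist");cv2.imwrite("pics/w2.png",cv2.resize(im[100:300,120:520],None,fx=2,fy=2,interpolation=cv2.INTER_CUBIC)[...,::-1])
import pickle;pickle.dump(m,open("w2.pkl","wb"))
print(r.observe()["tool_pos"])
for n,X in dict(knob=[.498,-.032,.09],e1=[.498+.023,-.032+.0018,.09],e2=[.498-.023,-.032-.0018,.09]).items():print(n,(proj(m,X)-[120,100])*2)
```

```text
[ 0.5843 -0.0096  0.2289]
knob [371.3131  28.7216]
e1 [371.7425  74.9471]
e2 [370.872  -19.3546]
```

View pics/w2.png

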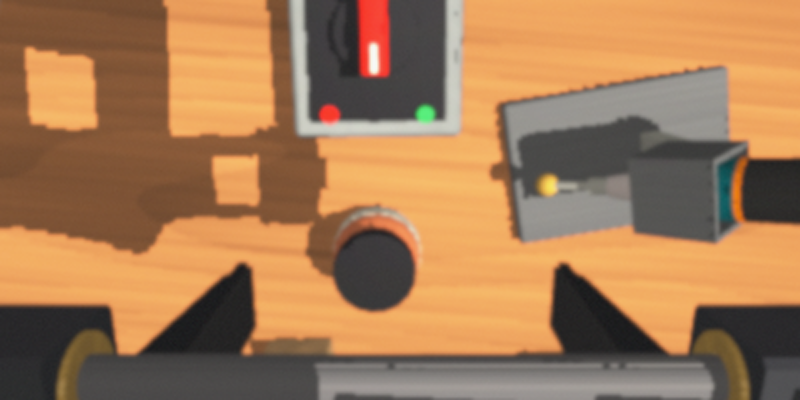

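Bar end is at crop (374,76), against a prediction of (372,75), so the knob position is confirmed. Burr is at crop (547,185), ring centre at (737,190) and the stand base corners are visible.

Run:
```python
from h import *
import pickle
S=r.camera_model("side");T=r.camera_model("top");W=pickle.load(open("w2.pkl","rb"))
w=lambda U,V:(120+U/2-.25,100+V/2-.25)
print("burr",tri((S,(314.6,202.1)),(T,(307.4,215.4)),(W,w(547,185))),tri((T,(307.4,215.4)),(W,w(547,185))),tri((S,(314.6,202.1)),(W,w(547,185))))
for p in [(500,104),(726,67),(520,241)]:print("base",plane(W,w(*p),.012))
b=np.array([.5546,.1756,.146]);a=np.array([.158,-.623,-.766])
for x in (0,.032,.141):print(x,(proj(W,b+x*a)-[120,100])*2)
go([.498,-.0315,.13],yawdown(np.pi/2+.08))
```

```text
burr (array([0.5797, 0.0805, 0.0509]), np.float64(0.001013116092011556)) (array([0.5792, 0.0804, 0.0507]), np.float64(0.0002555954027110443)) (array([0.58  , 0.0806, 0.0509]), np.float64(0.0006540600217618668))
base [0.5352 0.0518 0.012 ]
base [0.499  0.1968 0.012 ]
base [0.6289 0.078  0.012 ]
0 [812.4914 193.6777]
0.032 [736.9969 188.8478]
0.141 [553.6636 177.211 ]
pos [ 0.5843 -0.0096  0.2289] rotvec [0.0001 0.0009 0.0014] shift now [ 0.0879 -0.0148  0.0989] shift after rot [ 0.0878 -0.0149  0.0989]
```

Emit:
drive_effector(moves=[0, 0, 0, 0.88, -0.14, 0, 0.06, 0, 0, 0, 0.88, -0.16, 0, 0.06, 0, 0, 0, 0, 0, 0.8, 0.06, 0, 0, 0, 0, 0, 0.8, 0.06, 0, 0, 0, 0, 0, 0.38, 0.06, 0, 0, 0, 0, 0, 0, 0.06, 0, 0, 0, 0, 0, 0, 0.06], force=30)

```text
t: 3.25
tool_pos: [0.4988, -0.0321, 0.1313]
tcp_rot: [-0.041, 0.999, -0.0, 0.002]
ft_force: [0.7, -0.7, 1.6]
gripper_width: 0.0604
gripper_force: 0.0
```

Run:
```python
from h import *
go([.498,-.0315,.069],yawdown(np.pi/2+.08));print(r.observe()["joints"])
```

```text
pos [ 0.4988 -0.0321  0.1313] rotvec [-0.0009  0.0033  0.0013] shift now [0.001  0.0008 0.0623] shift after rot [0.0008 0.0007 0.0623]
[-0.1718 -0.1479  2.0637  0.      1.2224 -1.8239]
```

Emit:
drive_effector(moves=[0, 0, 0, 0.02, 0.02, 0.6, 0.06, 0, 0, 0, 0, 0, 0.4, 0.06, 0, 0, 0, 0, 0, 0.22, 0.06, 0, 0, 0, 0, 0, 0, 0.06])

```text
t: 3.65
tool_pos: [0.497, -0.0315, 0.0683]
tcp_rot: [-0.04, 0.999, -0.0, 0.0]
ft_force: [0.9, 0.8, 0.3]
gripper_width: 0.06
gripper_force: 0.0
```

Emit:
drive_effector(moves=[0, 0, 0, 0, 0, 0, 0.005, 0, 0, 0, 0, 0, 0, 0.005, 0, 0, 0, 0, 0, 0, 0.005, 0, 0, 0, 0, 0, 0, 0.005, 0, 0, 0, 0, 0, 0, 0.005, 0, 0, 0, 0, 0, 0, 0.005, 0, 0, 0, 0, 0, 0, 0.005, 0, 0, 0, 0, 0, 0, 0.005], force=30)

```text
t: 4.45
tool_pos: [0.4967, -0.0318, 0.068]
tcp_rot: [-0.04, 0.999, -0.0, -0.0]
ft_force: [-0.8, -1.7, 0.6]
gripper_width: 0.0138
gripper_force: 30.0
```

In the tool's units: 0.12 rad is 0.48.

Emit:
drive_effector(moves=[0, 0, 0.48, 0, 0, 0, 0.005, 0, 0, 0.48, 0, 0, 0, 0.005, 0, 0, 0.48, 0, 0, 0, 0.005, 0, 0, 0.48, 0, 0, 0, 0.005, 0, 0, 0.48, 0, 0, 0, 0.005, 0, 0, 0.48, 0, 0, 0, 0.005, 0, 0, 0.48, 0, 0, 0, 0.005, 0, 0, 0.16, 0, 0, 0, 0.005])

```text
t: 5.25
tool_pos: [0.497, -0.031, 0.0679]
tcp_rot: [0.391, 0.921, 0.001, 0.0]
ft_force: [1.2, 3.2, -0.4]
gripper_width: 0.0139
gripper_force: 30.0
```

Emit:
drive_effector(moves=[0, 0, 0.12, 0, 0, 0, 0.005, 0, 0, 0.08, 0, 0, 0, 0.005, 0, 0, 0, 0, 0, 0, 0.005, 0, 0, 0, 0, 0, 0, 0.005])

```text
t: 5.65
tool_pos: [0.497, -0.031, 0.0679]
tcp_rot: [0.412, 0.911, 0.001, 0.0]
ft_force: [2.4, 4.9, -0.8]
gripper_width: 0.0139
gripper_force: 30.3
```

```bash
python3 -c "
from h import *
o=r.observe();print(R.from_quat(o['tcp_rot']).as_matrix()[:,1],o['torque'],o['ft_force'])
go([.498,-.0315,.069],yawdown(np.pi/2+.08))"
```

```text
[0.7505 0.6609 0.0015] [ 0.8351 -0.4593  0.6137] [ 2.3863  4.9426 -0.7606]
pos [ 0.497  -0.031   0.0679] rotvec [ 0.0015  0.0004 -0.9288] shift now [-0.001   0.0004 -0.0011] shift after rot [-0.0009 -0.0006 -0.0011]
```

The wrist moment is 0.61 N m, well above the spring's 0.13, so the knob is on its stop. Now I'll let go, rise and check that it has sprung back.

Emit:
drive_effector(moves=[0, 0, 0, 0, 0, 0, 0.075, 0, 0, 0, 0, 0, 0, 0.075, 0, 0, 0, 0, 0, 0, 0.075, 0, 0, 0, 0, 0, 0, 0.075, 0, 0, 0, 0, 0, 0, 0.075, 0, 0, 0, 0, 0, -0.6, 0.075, 0, 0, 0, 0, 0, -0.8, 0.075, 0, 0, 0, 0, 0, -1, 0.075])

```text
t: 6.45
tool_pos: [0.4955, -0.0323, 0.1874]
tcp_rot: [0.413, 0.911, -0.001, -0.001]
ft_force: [0.8, -1.2, 0.5]
gripper_width: 0.072
gripper_force: 0.0
```

Emit:
drive_effector(moves=[0, 0, 0, 0, 0, -1, 0.075, 0, 0, 0, 0, 0, -1, 0.075, 0, 0, 0, 0, 0, -0.6, 0.075, 0, 0, 0, 0, 0, 0, 0.075])

```text
t: 6.85
tool_pos: [0.4992, -0.0329, 0.325]
tcp_rot: [0.413, 0.911, 0.001, 0.006]
ft_force: [0.2, 0.2, 0.0]
gripper_width: 0.075
gripper_force: 0.0
```

Run:
```python
from h import *
s=r.get_image("side");t=r.get_image("top")
o=np.hstack([cv2.resize(x,(400,400),interpolation=cv2.INTER_CUBIC) for x in (s[190:270,250:330],t[205:285,310:390])])
cv2.imwrite("pics/k.png",o[...,::-1])
o=r.observe();print(o["tool_pos"],o["joints"])
```

```text
[ 0.4971 -0.0324  0.3187] [-0.1722 -0.2639  1.8456 -0.0011  1.5575 -0.8924]
```

View pics/k.png

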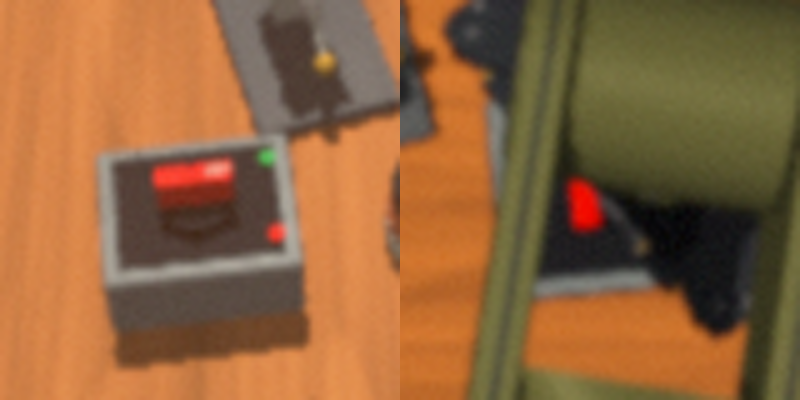

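The side view shows the bar parallel to the box again, so the knob is back at rest. Next is the grinder pre-grasp, tilted 47° in the grinder's plane.

Add to h.py:
```python
hz=np.array([.246,-.969,0]);up=np.array([0,0,1.]);ya=np.array([.969,.246,0])
def gp(t,off,O=np.array([.555,.178,.147])):
    t=np.radians(t);u=np.sin(t)*hz+np.cos(t)*up
    return O+u*(off-.019),frame(ya,-u)
```

Run:
```python
from h import *
P,Rt=gp(47,.15);print(P);go(P,yawdown(np.arctan2(.246,.969)));go(P,Rt)
```

```text
[0.5786 0.0852 0.2363]
pos [ 0.4971 -0.0324  0.3187] rotvec [0.0013 0.0024 0.4716] shift now [0.0348 0.1387 0.0823] shift after rot [0.0939 0.1079 0.0823]
pos [ 0.4971 -0.0324  0.3187] rotvec [-0.1921  0.8069  0.4453] shift now [0.0348 0.1387 0.0823] shift after rot [0.0038 0.1079 0.1248]
```

In the tool's units: 0.118 rad is 0.472.

Emit:
drive_effector(moves=[0, 0, 0.472, 0, 0, 0, 0.06, 0, 0, 0.472, 0, 0, 0, 0.06, 0, 0, 0.472, 0, 0, 0, 0.06, 0, 0, 0.472, 0, 0, 0, 0.06, 0, 0.52, 0, 0, 0, 0, 0.06, 0, 0.52, 0, 0, 0, 0, 0.06, 0, 0.52, 0, 0, 0, 0, 0.06, 0, 0.52, 0, 0, 0, 0, 0.06])

```text
t: 7.75
tool_pos: [0.4962, -0.032, 0.3162]
tcp_rot: [0.593, 0.762, 0.159, -0.206]
ft_force: [-0.1, 0.7, -0.3]
gripper_width: 0.0601
gripper_force: 0.0
```

Emit:
drive_effector(moves=[0, 0.52, 0, 0, 0, 0, 0.06, 0, 0.52, 0, 0, 0, 0, 0.06, 0, 0, 0, 0, 0, 0, 0.06, 0, 0, 0, 0, 0, 0, 0.06])

```text
t: 8.15
tool_pos: [0.4962, -0.0319, 0.3157]
tcp_rot: [0.569, 0.729, 0.232, -0.301]
ft_force: [-0.0, 0.2, 0.5]
gripper_width: 0.06
gripper_force: 0.0
```

Run:
```python
from h import *
P,Rt=gp(47,.15);go(P,Rt);print(r.observe()["joints"])
```

```text
pos [ 0.4962 -0.0319  0.3157] rotvec [-0.0019  0.0396 -0.0031] shift now [0.0107 0.1089 0.1217] shift after rot [0.0056 0.1087 0.1223]
[-0.4898 -0.0082  1.7604  0.5845  1.9168 -0.6849]
```

In the tool's units: 0.04 m is 0.8, 0.036 m is 0.72, 0.04 rad is 0.16.

Emit:
drive_effector(moves=[0, 0.16, 0, 0, 0.72, 0, 0.06, 0, 0, 0, 0, 0.72, 0, 0.06, 0, 0, 0, 0.1, 0.72, 0.4, 0.06, 0, 0, 0, 0, 0, 0.8, 0.06, 0, 0, 0, 0, 0, 0.8, 0.06, 0, 0, 0, 0, 0, 0.4, 0.06, 0, 0, 0, 0, 0, 0, 0.06, 0, 0, 0, 0, 0, 0, 0.06])

```text
t: 8.95
tool_pos: [0.5789, 0.0839, 0.2408]
tcp_rot: [0.562, 0.725, 0.245, -0.314]
ft_force: [0.8, -0.1, 1.6]
gripper_width: 0.0601
gripper_force: 0.0
```

Run:
```python
from h import *
P,Rt=gp(47,.0);go(P,Rt);print(r.observe()["joints"])
s=r.get_image("side");t=r.get_image("top")
o=np.hstack([cv2.resize(s[110:230,250:370],(400,400),interpolation=cv2.INTER_CUBIC),cv2.resize(t[150:270,230:350],(400,400),interpolation=cv2.INTER_CUBIC)])
cv2.imwrite("pics/g.png",o[...,::-1])
```

```text
pos [0.5789 0.0839 0.2408] rotvec [-0.0003  0.002   0.0025] shift now [-0.0021 -0.      0.154 ] shift after rot [-0.0024 -0.0001  0.154 ]
[-0.2754  0.1575  1.7268  0.6916  1.7081 -0.5917]
```

View pics/g.png

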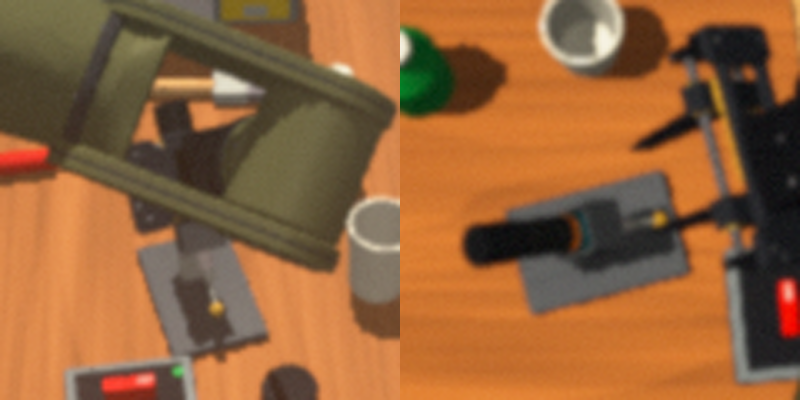

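Side view: the forearm covers part of the scene and the grinder is unmoved. Top view: fingertips at about (640,145) and (670,215), lined up toward the grinder. I'll check the projection, then advance partway.

Emit:
drive_effector(moves=[0, 0, 0, -0.04, 0, 0.8, 0.06, 0, 0, 0, 0, 0, 0.8, 0.06, 0, 0, 0, 0, 0, 0.6, 0.06, 0, 0, 0, 0, 0, 0, 0.06, 0, 0, 0, 0, 0, 0, 0.06])

```text
t: 9.55
tool_pos: [0.5603, 0.1593, 0.1644]
tcp_rot: [0.563, 0.724, 0.245, -0.314]
ft_force: [-0.2, -0.6, 0.3]
gripper_width: 0.0602
gripper_force: 0.0
```

Run:
```python
from h import *
P,Rt=gp(47,.0);go(P,Rt);o=r.observe();print(o["ft_force"]);T=r.camera_model("top")
p=o["tool_pos"];print([((proj(T,p+k*ya)-[240,160])*5) for k in (-.03,0,.03)])
t=r.get_image("top")
o=cv2.resize(t[160:260,240:340],(500,500),interpolation=cv2.INTER_CUBIC)
cv2.imwrite("pics/g2.png",o[...,::-1])
```

```text
pos [0.5603 0.1593 0.1644] rotvec [0.001  0.0009 0.0012] shift now [ 0.0006 -0.0006  0.0451] shift after rot [ 0.0006 -0.0005  0.0451]
[-0.242  -0.5552  0.3057]
[array([201.7402, 339.2149]), array([188.4059, 285.9554]), array([175.1789, 233.0474])]
```

View pics/g2.png

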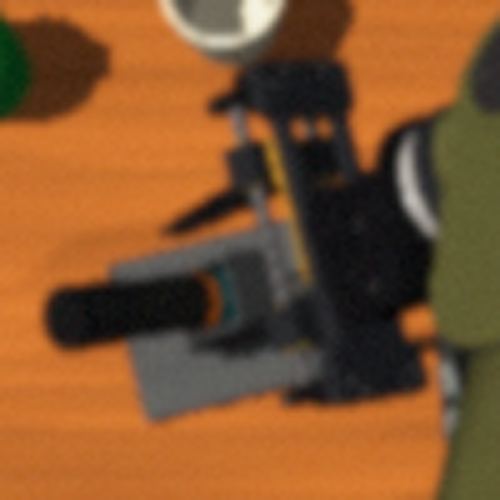

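Top view: the upper fingertip is at (170,232), matching the projection, and the grinder lies between the fingers. I'll advance and close gently.

In the tool's units: 0.025 m is 0.5, 0.02 m is 0.4.

Emit:
drive_effector(moves=[0, 0, 0, 0, -0.02, 0.5, 0.06, 0, 0, 0, 0, 0, 0.4, 0.06, 0, 0, 0, 0, 0, 0, 0.045, 0, 0, 0, 0, 0, 0, 0.045, 0, 0, 0, 0, 0, 0, 0.03, 0, 0, 0, 0, 0, 0, 0.03, 0, 0, 0, 0, 0, 0, 0.03], force=5)

```text
t: 10.3
tool_pos: [0.5511, 0.1909, 0.1334]
tcp_rot: [0.563, 0.724, 0.245, -0.314]
ft_force: [-0.4, -1.8, 2.2]
gripper_width: 0.0323
gripper_force: 5.0
```

Run:
```python
from h import *
P,Rt=gp(47,.0);go(P,Rt);o=r.observe();print(o["ft_force"],Rt.T@o["ft_force"],o["gripper_width"],o["gripper_force"])
```

```text
pos [0.5511 0.1909 0.1334] rotvec [0.001  0.0006 0.0008] shift now [ 0.0007  0.0006 -0.0002] shift after rot [ 0.0007  0.0006 -0.0002]
[-0.4286 -1.8198  2.1581] [ 0.447  -0.8632 -2.6847] 0.03231836693631955 4.9969688057899475
```

In the tool's units: 0.02 m is 0.4, 0.015 m is 0.3.

Emit:
drive_effector(moves=[0, 0, 0, 0, 0, 0, 0.02, 0, 0, 0, 0, 0, 0, 0.02, 0, 0, 0, 0, 0, 0, 0.02, 0, 0, 0, 0.2, 0, -0.01, 0.02, 0, 0, 0, 0.3, 0, -0.014, 0.02, 0, 0, 0, 0.4, 0, -0.02, 0.02], force=45)

```text
t: 10.9
tool_pos: [0.5419, 0.2204, 0.1658]
tcp_rot: [0.564, 0.723, 0.244, -0.316]
ft_force: [-0.1, -0.1, -3.0]
gripper_width: 0.0315
gripper_force: 45.0
```

Emit:
drive_effector(moves=[0, 0, 0, 0.4, 0, -0.02, 0.02, 0, 0, 0, 0.4, 0, -0.02, 0.02, 0, 0, 0, 0.4, 0, -0.02, 0.02, 0, 0, 0, 0.4, 0, -0.02, 0.02, 0, 0, 0, 0.4, 0, -0.02, 0.02, 0, 0, 0, 0, 0, 0, 0.02, 0, 0, 0, 0, 0, 0, 0.02])

```text
t: 11.6
tool_pos: [0.5265, 0.2827, 0.2427]
tcp_rot: [0.563, 0.724, 0.244, -0.315]
ft_force: [1.0, -0.4, -2.5]
gripper_width: 0.0314
gripper_force: 45.0
```

Emit:
drive_effector(moves=[0, 0, 0, 0.5, 0, -0.46, 0.02, 0, 0, 0, 0.5, 0, -0.46, 0.02, 0, 0, 0, 0.5, 0, -0.46, 0.02, 0, -0.4, 0, 0, 0, 0, 0.02, 0, -0.48, 0, 0, 0, 0, 0.02, 0, -0.48, 0, 0, 0, 0, 0.02, 0, -0.48, 0, 0, 0, 0, 0.02, 0, -0.48, 0, 0, 0, 0, 0.02])

```text
t: 12.4
tool_pos: [0.527, 0.2822, 0.3441]
tcp_rot: [0.61, 0.784, 0.071, -0.093]
ft_force: [0.1, -0.0, -3.0]
gripper_width: 0.0312
gripper_force: 45.0
```

Emit:
drive_effector(moves=[0, -0.48, 0, 0, 0, 0, 0.02, 0, -0.48, 0, 0, 0, 0, 0.02, 0, 0, 0, 0, 0, 0, 0.02, 0, 0, 0, 0, 0, 0, 0.02])

```text
t: 12.8
tool_pos: [0.5265, 0.2832, 0.3435]
tcp_rot: [0.613, 0.79, -0.001, -0.002]
ft_force: [-0.6, -0.2, -2.6]
gripper_width: 0.0312
gripper_force: 45.0
```

Run:
```python
from h import *
go([.503,-.124,.28],yawdown(np.arctan2(.246,.969)));print(r.observe()["joints"])
```

```text
pos [0.5265 0.2832 0.3435] rotvec [-0.0034 -0.0016  0.0013] shift now [-0.3888 -0.1233  0.0633] shift after rot [-0.3889 -0.123   0.0635]
[ 0.4027 -0.0375  1.6039  0.0021  1.5784  0.1528]
```

Emit:
drive_effector(moves=[0, 0, 0, -0.8, -0.3, 0, 0.02, 0, 0, 0, -0.8, -0.3, 0, 0.02, 0, 0, 0, -0.8, -0.3, 0, 0.02, 0, 0, 0, -0.8, -0.3, 0, 0.02, 0, 0, 0, -0.8, -0.3, 0.2, 0.02, 0, 0, 0, -0.8, -0.32, 0.4, 0.02, 0, 0, 0, -0.8, -0.32, 0.4, 0.02, 0, 0, 0, -0.8, -0.32, 0.4, 0.02])

```text
t: 13.6
tool_pos: [0.4856, -0.06, 0.2739]
tcp_rot: [0.615, 0.789, 0.001, -0.001]
ft_force: [1.2, -0.1, -2.3]
gripper_width: 0.0317
gripper_force: 45.0
```

Emit:
drive_effector(moves=[0, 0, 0, 0, 0, 0.8, 0.02, 0, 0, 0, 0, 0, 0.8, 0.02, 0, 0, 0, 0, 0, 0.3, 0.02, 0, 0, 0, 0, 0, 0, 0.02, 0, 0, 0, 0, 0, 0, 0.02, 0, 0, 0, 0, 0, 0, 0.02])

```text
t: 14.2
tool_pos: [0.4884, -0.0577, 0.1831]
tcp_rot: [0.614, 0.789, 0.001, 0.002]
ft_force: [1.3, 0.3, -3.0]
gripper_width: 0.031
gripper_force: 45.0
```

Run:
```python
from h import *
go([.503,-.124,.181],yawdown(np.arctan2(.246,.969)))
s=r.get_image("side");t=r.get_image("top")
p=r.observe()["tool_pos"]+[0,0,.019]
for n,m in(("side",s),("top",t)):
    M=r.camera_model(n)
    print(n,[proj(M,p+k*hz) for k in(-.06,0,.141,.265)],proj(M,[.568,-.381,.2]))
o=np.hstack([cv2.resize(s[200:350,230:330],(400,600),interpolation=cv2.INTER_CUBIC),cv2.resize(t[160:310,340:440],(400,600),interpolation=cv2.INTER_CUBIC)])
cv2.imwrite("pics/f.png",o[...,::-1])
```

```text
pos [ 0.4884 -0.0577  0.1831] rotvec [0.0041 0.0018 0.0006] shift now [-0.0679 -0.0022  0.0022] shift after rot [-0.0679 -0.0021  0.0021]
side [array([276.4069, 191.9306]), array([281.2561, 208.1747]), array([294.2274, 251.5864]), array([307.8942, 297.2622])] [315.5686 326.7755]
top [array([337.1106, 248.1257]), array([359.2285, 242.3055]), array([410.6513, 228.6987]), array([455.0447, 216.8653])] [479.1151 211.3025]
```

View pics/f.png

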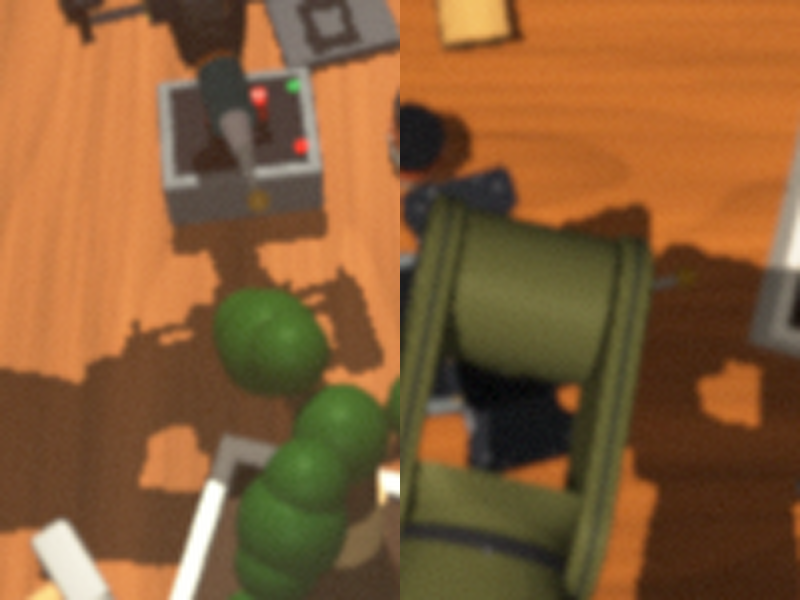

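The burr is at side crop (259,201) → px (294.4,249.9), and top crop (687,278) → px (411.4,229.1). The orange ring is at side crop (220,60).

Run:
```python
from h import *
S=r.camera_model("side");T=r.camera_model("top")
b,e=tri((S,(294.4,249.9)),(T,(411.4,229.1)));o=r.observe();Rc=R.from_quat(o["tcp_rot"]).as_matrix()
print("burr",b,e,"in tool",Rc.T@(b-o["tool_pos"]))
P,Rt=gp(47,0);Rt=R.from_quat([.563,.724,.245,-.314]).as_matrix();p=np.array([.5511,.1909,.1334])
print("seat: burr in tool",Rt.T@(np.array([.5797,.0805,.0509])-p),"batt",Rt.T@(np.array([.5443,.2221,.1899])-p))
for f in (-3,0,3,6):
    f=np.radians(f);u=np.cos(f)*hz+np.sin(f)*up;n=-np.sin(f)*hz+np.cos(f)*up
    print(np.degrees(f),[(proj(S,b-(.141-x)*u+s)-[230,200])*4 for x,s in((.032,n*.016),(.075,0*n),(.075,n*.016))])
```

```text
burr [ 0.5224 -0.1943  0.2094] 0.0013460047950831094 in tool [-0.1411 -0.0005 -0.0263]
seat: burr in tool [-0.1381  0.0005 -0.027 ] batt [ 0.0631  0.0011 -0.0153]
-3.0000000000000004 [array([212.0449,  43.652 ]), array([229.5014, 111.5619]), array([228.0019,  97.9444])]
0.0 [array([212.4008,  47.8583]), array([229.8538, 114.5693]), array([228.0474,  99.9685])]
3.0000000000000004 [array([212.8636,  52.4129]), array([230.2711, 117.7833]), array([228.165 , 102.2439])]
6.000000000000001 [array([213.4307,  57.3004]), array([230.7517, 121.1948]), array([228.3537, 104.7626])]
```

The burr sits 7.5 mm above the grasp line and the battery about 4 mm below it, so the nose points up roughly 3.3° with no slip. I'll check the band's position by colour before the final move.

Run:
```python
from h import *
for n,x0,x1,y0,y1,f in(("side",305,334,312,350,"pics/side0.png"),("top",462,492,194,222,"pics/top0.png")):
    im=cv2.imread(f).astype(int);h=cv2.cvtColor(im.astype(np.uint8),cv2.COLOR_BGR2HSV)
    print(n,"cols",x0)
    for y in range(y0,y1):
        print(y,"".join("G" if h[y,x,0]>35 and h[y,x,0]<90 and h[y,x,1]>60 else ("P" if h[y,x,2]>170 else ("p" if h[y,x,2]>75 and 10<=h[y,x,0]<=35 else ".")) for x in range(x0,x1)))
    M=r.camera_model(n)
    for z in(.175,.225):
        P=[proj(M,np.array([.568+.022*np.cos(a),-.381+.022*np.sin(a),z])) for a in np.linspace(0,6.28,24)];print(z,np.min(P,0),np.max(P,0))
P,Q=np.array([.568,-.381,.2]),yawdown(np.arctan2(.246,.969))@R.from_rotvec([0,.057,0]).as_matrix()
go(P-.265*hz+.0185*Q[:,2],Q)
```

```text
side cols 305
312 GGGGGGGGGGGGGGGGG.....ppp.ppp
313 GGGGGGGGGGGGGGGG......ppppppp
314 GGGGGGGGGGGGGG.......pppppppp
315 GGGGGGGGGGGG........pppppppPP
316 GGGGGGGGGGG........pppppPPPPP
317 GGGGGGGGGGG.......ppPPPPPPPPP
318 GGGGGGGGGGGG......ppPPPPPPPPP
319 GGGGGGGGGGG.......ppPPPPPPPPP
320 GGGGGGGGGGG.......ppPPPPPPPPP
321 GGGGGGGGGG........ppPPPPPPPPP
322 GGGGGGGGG.........ppPPPPPPPPP
323 GGGGGGGGG.........ppPPppPPPPP
324 GGGGGGGGG.........ppPPppppppP
325 GGGGGGGG..........ppPpppppppp
326 GGGGG.............ppppppppppp
327 GGGGG............pppppppppppp
328 GGGGGGGGGGG......pppppppppppp
329 GGGGGGGGGG.....pppppppppppppp
330 GGGGGGGGGG...pppppppppppppppp
331 GGGGGGGGGGG.ppppppppppppppppp
332 GGGGGGGGGG..ppppppppppppppppp
333 GGGGGGGGG..pppppppppppppppppp
334 GGGGGGGGG..pppppppppppppppppp
335 GGGGGGGG...pppppppppppppppppp
336 GGGGGG....ppppppppppppppppppp
337 GGGGGG....pppppppppp.pppppppp
338 GGGGG....ppppppppppp..ppppppG
339 GGGG.....pppppppppp...ppppppG
340 GG.......ppppppppp....ppppppG
341 ........pppppppp.......pppppG
342 G........ppppp.........pppppG
343 ........................pppp
[... 820 characters left out ...]
p...GGGGGGGGGGG
209 .......pppppppp..GGGGGGGGGGGGG
210 ......pppppppp.GGGGGGGGGGGGGGG
211 ......pppppGGGGGGGGGGGGGGGGGGG
212 ......ppp.GGGGGGGGGGGGGGGGGGGG
213 ......pp.GGGGGGGGGGGGGGGGGGGGG
214 ........GGGGGGGGGGGGGGGGGGGGGG
215 .......GGGGGGGGGGGGGGGGGGGGGGG
216 ......GGGGGGGGGGGGGGGGGGGGGGGG
217 ......GGGGGGGGGGGGGGGGGGGGGGGG
218 ....GGGGGGGGGGGGGGGGGGGGGGGGGG
219 ....GGGGGGGGGGGGGGGGGGGGGGGGGG
220 ...GGGGGGGGGGGGGGGGGGGGGGGGGG.
221 ..GGGGGGGGGGGGGGGGGGGGGGGGGG..
0.175 [468.1646 204.5383] [483.9423 220.4769]
0.225 [474.149  201.7472] [490.5182 218.2975]
pos [ 0.4882 -0.0575  0.1828] rotvec [0.0036 0.0587 0.001 ] shift now [-0.0672 -0.0023  0.0013] shift after rot [-0.0672 -0.0022 -0.0026]
```

The band's observed edges (side: bottom row 342, right column about 325; top: left column 468, top row 202) match the prediction, so the scar position is confirmed. Now the final move.

The rows are not in the units I measure in: shifts go in shares of 50 mm and turns go in units of 0.25 rad. I convert before sending: -0.022 m is -0.44, -0.001 m is -0.02, 0.058 rad is 0.232.

Emit:
drive_effector(moves=[0, 0.232, 0, 0, 0, 0, 0.02, 0, 0, 0, -0.44, -0.02, -0.02, 0.02, 0, 0, 0, -0.44, -0.02, -0.02, 0.02, 0, 0, 0, -0.44, 0, 0, 0.02, 0, 0, 0, 0, 0, 0, 0.02, 0, 0, 0, 0, 0, 0, 0.02, 0, 0, 0, 0, 0, 0, 0.02, 0, 0, 0, 0, 0, 0, 0.02])

```text
t: 15.1
tool_pos: [0.5011, -0.1212, 0.1788]
tcp_rot: [0.613, 0.789, 0.018, -0.023]
ft_force: [-0.1, -0.3, -1.7]
gripper_width: 0.0309
gripper_force: 45.0
```

Run:
```python
from h import *
P,Q=np.array([.568,-.381,.2]),yawdown(np.arctan2(.246,.969))@R.from_rotvec([0,.057,0]).as_matrix()
go(P-.265*hz+.0185*Q[:,2],Q);o=r.observe();print(abs(o["qvel"]).max())
for n in("side","top"):
    M=r.camera_model(n);im=r.get_image(n);u=proj(M,P-.124*hz);c=np.round(u).astype(int)
    h=cv2.cvtColor(im,cv2.COLOR_RGB2HSV)[c[1]-9:c[1]+10,c[0]-9:c[0]+10].astype(int)
    if n=="top":print(c)
    k=(h[...,0]>17)&(h[...,0]<32)&(h[...,1]>120)
    print(n,u,"yellow centroid",np.argwhere(k).mean(0)[::-1]+c-9 if k.any() else None,k.sum())
```

```text
pos [ 0.5011 -0.1212  0.1788] rotvec [ 0.0004 -0.0008  0.0015] shift now [-0.0022  0.0009 -0.0029] shift after rot [-0.0022  0.0009 -0.0029]
0.0029668869465488638
side [300.5738 276.3612] yellow centroid [302.913  275.8261] 23
[435 223]
top [435.286  223.0377] yellow centroid [432.9792 223.4722] 144
```

In the tool's units: -0.003 m is -0.06, -0.002 m is -0.04.

Emit:
drive_effector(moves=[0, 0, 0, -0.04, 0.02, -0.06, 0.02, 0, 0, 0, 0, 0, 0, 0.02, 0, 0, 0, 0, 0, 0, 0.02, 0, 0, 0, 0, 0, 0, 0.02, 0, 0, 0, 0, 0, 0, 0.02, 0, 0, 0, 0, 0, 0, 0.02, 0, 0, 0, 0, 0, 0, 0.02, 0, 0, 0, 0, 0, 0, 0.02])

```text
t: 16.0
tool_pos: [0.5026, -0.1237, 0.1813]
tcp_rot: [0.614, 0.789, 0.018, -0.023]
ft_force: [0.3, -0.3, -2.7]
gripper_width: 0.031
gripper_force: 45.0
```

Run:
```python
from h import *
o=r.observe();b=o["tool_pos"];print(b,abs(o["qvel"]).max(),o["gripper_width"])
S,T=r.camera_model("side"),r.camera_model("top")
L=[]
for n,M in(("side",S),("top",T)):
    im=r.get_image(n);u=proj(M,np.array([.5375,-.2608,.2]));c=np.round(u).astype(int)
    print(n,u,c-7);h=cv2.cvtColor(im,cv2.COLOR_RGB2HSV)[c[1]-7:c[1]+8,c[0]-7:c[0]+8].astype(int)
    for row in h:print(" ".join("%2d/%3d"%(a[0],a[2]) for a in row))
```

```text
[ 0.5026 -0.1237  0.1813] 0.0021089853565138266 0.031035038993362466
side [300.5753 276.3441] [294 269]
13/220 13/220 13/209 12/185 12/144 12/147 12/196 12/218 13/223 13/227 13/227 12/226 13/225 13/227 13/230
13/219 12/218 13/213 12/196 12/153 13/139 12/177 13/213 13/222 13/227 13/228 13/228 13/225 13/226 14/229
14/200 14/199 14/194 14/184 15/153 16/132 14/159 13/206 13/221 13/226 13/227 13/227 13/226 13/225 13/229
21/142 20/148 21/143 22/138 24/121 27/111 19/128 15/184 13/210 13/224 13/226 13/226 13/225 13/226 13/230
37/109 37/112 37/108 37/110 40/111 40/108 35/107 24/131 17/165 15/198 14/216 13/222 13/225 13/227 13/228
43/112 43/110 43/111 44/112 44/113 43/110 42/109 38/107 30/110 22/140 16/174 14/202 13/219 13/224 13/227
44/114 43/114 43/114 44/111 44/117 43/110 44/110 43/109 41/105 37/103 27/115 18/154 14/194 13/219 13/229
44/116 44/117 44/118 44/120 44/116 43/112 43/111 43/109 43/108 42/103 38/101 31/101 19/142 14/191 13/222
45/1
[... 1639 characters left out ...]
 28/ 90 27/ 79 28/ 68 28/ 76 27/ 92 27/ 93 28/ 84 26/ 76 28/ 74 27/ 83
28/105 28/101 27/101 28/ 99 26/ 98 28/ 92 28/ 74 28/ 68 28/ 82 27/ 93 30/ 91 27/ 83 27/ 79 27/ 81 27/ 85
28/104 28/105 27/106 27/102 27/ 98 27/ 87 28/ 73 27/ 73 27/ 84 29/ 93 28/ 92 29/ 81 27/ 76 28/ 84 27/ 86
28/108 28/105 27/107 27/105 27/ 98 28/ 83 27/ 73 28/ 77 26/ 91 28/ 94 29/ 89 28/ 81 28/ 82 28/ 87 27/ 84
27/110 27/110 27/109 27/105 28/ 94 27/ 79 27/ 71 28/ 80 27/ 93 29/ 93 29/ 88 29/ 80 27/ 83 26/ 89 27/ 82
28/110 28/113 29/109 28/107 29/ 92 28/ 74 27/ 71 27/ 85 27/ 97 27/ 93 27/ 86 29/ 79 28/ 84 28/ 89 29/ 79
26/113 28/111 28/109 28/101 27/ 86 25/ 73 28/ 75 28/ 88 28/ 95 31/ 92 27/ 84 29/ 78 26/ 88 26/ 89 25/ 71
```

```bash
python3 -c "
from workcell import r
print(r.sign_off())"
```

```text
the job is handed in; nothing more can be done
None
```

I turned the knob to its stop and it sprang back. The grinder is now held level and still at 0.20 m, aimed at the bare band about 10 cm short, and the job is handed in; foliage and the arm hid the burr at the end, so its final position comes from the arm's pose and earlier sightings.

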